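# Refit the burr carrier of a slant-head coffee grinder and lock it

## Task

The coffee grinder has been cleaned: put its toothed brass burr carrier, which stands on the marble board, back into the slanting chamber. Turn the carrier until its teeth mesh with the chamber, press it in gently without forcing it, let go, and then swing the locking ring's lever clockwise a quarter turn to its stop, so that the ring's tabs draw the carrier down tight. Leave everything else on the worktop standing where it is.

Things in the scene. Friction and masses are not known exactly. Their poses are not given: they have to be found in the camera images.
- burr_carrier: Burr carrier: loose brass gear-like ring, 22 mm thick, 66 mm across its core, 88 over its teeth, 32 mm throat, steel bow handle; 0.35 kg, upright on the board (top 26 mm above worktop). Origin: centre of the flat underside; z: its axis, up. Broad teeth (20 mm wide, 1 to 22 mm up) at own +x and -x; narrow ones (9 mm wide, 1 to 14 mm up) at 60, 120, 240, 300 degrees from +x. Feet bevelled.
- carrier_handle (a point): Centre of the carrier's handle bar, on the carrier's axis 55 mm above its underside. The bar lies along the carrier's x, in line with the broad teeth: 56 mm long, 12 mm wide, from 46 to 64 mm above the underside, on two posts (31 mm clear between them). Grip it across its 12 mm width, along the carrier's y.
- chamber: Grinder's chamber: round bore in an aluminium collar 128 mm across, on the grey slanting head; fixed. Origin: centre of the mouth, level with the face. z: bore axis, out of the mouth, 35 degrees from vertical, leaning to the grinder's front; x: up the slope to its back; y: left. Slots for the broad teeth at +x and -x, narrow slots at 60, 120, 240, 300 degrees; play 2 mm each side and all round.
- chamber_seat (a point): Where the carrier's underside centre rests when meshed (x axes parallel, either way round; z axes parallel): 18.5 mm below the mouth, axes as the chamber's. Three sprung pins stop it there (4 N, 8.5 N if pressed 3 mm further; not needed); let go, it stays. Locked, it is held 3 mm deeper. Unmeshed, it rides on the lands between the slots or on the ring tabs, 17 to 26 mm higher.
- lock_ring (a joint): Angle (rad) of the black locking ring on the collar, about the chamber's axis: 0 open, grows clockwise looking into the chamber, stop at 1.65, starts at 0 to 0.06. Turning takes 0.2 N m, up to 0.7 beyond 0.9, where the ramps of its two steel tabs (open: over the lands at the chamber's +y and -y, reaching in to radius 36.5 mm) press the broad teeth down; from 1.4 they hold. Stays where left.
- lever_knob (a point): On the axis of the upright wooden knob of the ring's lever, 90 mm from the chamber's axis, 34 mm above the collar's face; moves with the ring: open, at the head's right (-80 degrees about the chamber's z from its x), locked, at its front. Knob: 16 mm thick, parallel to the chamber's z, from 12 to 48 mm above the face; pinch or push it. The ring's top is 12 mm above the face.
- hopper: smoked clear plastic bean hopper, an open funnel 94 mm across and 100 mm tall, loose; origin at the centre of its underside. Not part of the job: leave it.
- coffee_jar: glass jar with a silver lid, 66x72x102 mm, loose; origin at the centre of its underside. Leave it.
- small_bowl: small white bowl with a green band, 116 mm across, 52 mm tall, loose, on the marble board; origin at the centre of its underside. Leave it.
- brush: short flat cleaning brush, wooden handle, black bristles, 160 mm long, lying loose on the marble board; its length along its x. Leave it.
- kettle: Big steel kettle on the stove left of the grinder, 242x285x228 mm, fixed; origin at the centre of its underside. An obstacle between the arm's start and the work: pass over it with the fingertips above 0.35 m, or in front of it.
Mind the look-alikes: they are no part of the job. Of the things shaped like the burr_carrier, the brass one is meant.

How it is judged:
On the way, in this order (a step that is already met when the one before it is completed fails the run):
1. the carrier's teeth are meshed and it has sunk into the chamber onto its sprung pins, with the locking ring still open (z of burr_carrier in the frame of chamber below -0.016 m and x of burr_carrier in the frame of chamber between -0.0045 and 0.0045 m and y of burr_carrier in the frame of chamber between -0.0045 and 0.0045 m and angle between the z axis of burr_carrier and the z axis of chamber, either way round below 0.08 rad and value of joint lock_ring below 0.5 rad), for 0.2 s.
2. the locking ring has been turned clockwise until its tabs hold the carrier (value of joint lock_ring above 1.4 rad and z of burr_carrier in the frame of chamber below -0.0195 m), for 0.2 s.
At the end, for the whole second after the job is handed in: The burr carrier sits in the chamber with its teeth meshed, within 4.5 mm of the bore's axis each way, axes parallel within 0.06 rad, its underside at least 19.5 mm below the collar's face (drawn down by the tabs), the locking ring at 1.4 rad or more (stop at 1.65), all at rest (all of step 2 and x of burr_carrier in the frame of chamber between -0.0045 and 0.0045 m and y of burr_carrier in the frame of chamber between -0.0045 and 0.0045 m and angle between the z axis of burr_carrier and the z axis of chamber, either way round below 0.06 rad and angle between the x axis of burr_carrier and the x axis of chamber, either way round below 0.12 rad and linear speed of burr_carrier below 0.02 m/s and velocity of joint lock_ring below 0.05 rad/s); the robot touches nothing.
It fails at once if the carrier was forced: more than 60 N between it and the chamber (contact force between burr_carrier and chamber above 60 N).
It fails at once if something else on the worktop was shifted by more than 30 mm or knocked over (distance of any of hopper, coffee_jar, small_bowl, brush from where it was at the start of the episode above 0.03 m or angle between any of hopper, coffee_jar, small_bowl, brush's own z axis and vertical above 0.35 rad).
It also fails if it takes over 61 s, if anything falls off the work surface, if the arm or the gripper's body presses on something with over 40 N, if the wrist force passes 120 N, or if a joint passes its speed limit or range.

## Robot

A 6-joint arm with a two-finger parallel gripper is mounted at the origin on a cart in front of the work surface, level with it; the furniture and walls round the work are solid. World frame = base frame: x ahead of the robot, y to its left, z up, the work surface at z = 0. Lengths are in m, angles in rad, forces in N, time in s.
With the tool pointing down it reaches from about 0.35 to 0.775 m from the base axis. Payload 7.3 kg.
Tool frame: the origin (TCP) lies at the very end of the fingers, on their centre line; the grasp point (between the pads) lies 19 mm behind it; z points along the fingers, y is the line along which they close (so a half turn about z gives the same grasp; the last joint's range is limited). The gripper opens to 92 mm and grips with 3 to 60 N. Pads are 19 mm wide; open, the fingers measure 130 mm over their backs; the gripper's body (75 mm by 190 mm) begins 47 mm behind the grasp point.
Start: joints at [1.065, 0.342, 1.524, -0, 1.275, -0.146], TCP at [0.185, 0.491, 0.227] pointing down, gripper open.
Joint ranges: [-2.53, 2.53], [-0.77, 2.02], [0.04, 2.7], [-1, 4.14], [0.28, 2.66], [-3.11, 3.11]. Speed limits (rad/s): [2.57, 2.57, 3.14, 3.14, 3.14, 3.14].

## Interface

Orientations are given as [roll, pitch, yaw] about the fixed x, y, z axes, in that order (R = Rz(yaw) Ry(pitch) Rx(roll)).
In Python, from cell import robot gives the robot as it stands.
- The arm moves only by the tool apply_moves, never from a script. Its argument "motion" is text: rows parted by semicolons, each of 7 numbers parted by spaces: the opening in per cent of the stroke, from 0 (shut) to 100 (fully open), then the shift along the tool's x, y, z in cm, then the turn, a rotation vector about the tool's x, y, z in rad. A call has 1 to 20 rows; each row shifts and turns the commanded pose from where the row before left it, along the tool's axes as they then stand; what a row does not reach is not made up. A row lasts 1/8 s, in which the tool goes at most 62.5 mm and 10.7 degrees, less where a joint would pass 70% of its speed; a pose out of reach is approached as far as the arm can. A call with a gripper value outside its range is refused whole. The fingers move at their own pace and stop on an object; "force" is the grip in N (left out, the last holds). Time passes only in rows, so rows that do not move let the fingers close. It gives the time, the measured TCP pose, the force, the opening and the grip force at its end, in the units of the state.
- robot.observe(): the state, without advancing time (a new reading comes with each control period).
- robot.read_camera(name): name is "scene" or "top" or "wrist"; returns a dict with "img" (480x640x3 uint8, red, green, blue), "fovy" (degrees; the focal length in pixels is half the picture's height over the tangent of half this angle, whatever the lens; pixels are square), "cx", "cy" (the principal point, pixels), "k1" (the pictures are not rectified: a ray, as slopes to the right and down, at radius r is drawn at 1 + k1 r^2 times it, then the intrinsics apply), "R" (3x3) and "t" (3): a world point X has camera coordinates R X + t; the wrist camera has in their place "hand_eye" (4x4, takes a point from camera to tool coordinates, whose origin is the TCP and whose axes are the flange's). Camera axes: x right, y down, z forward; pixel columns grow to the right and rows downward; lengths in m; the calibration is good to about 2 mm. A picture is of the moment at which its call begins: read the wrist's pose just before it. There is no depth.
- robot.hand_in(): hands the job in; it is judged then, once.
Trained networks look in a picture, given as the dict that the camera call returned (one of the last four; its "shot" number tells which), for a name from the list of things; names that differ only in an ending like _2 or _b are one class to them, and where a whole thing is asked for, a point or a joint stands for the part that bears it (a point fixed in the world has none). Each returns a list of dicts, best first, with "score" (0 to 1); they miss things now and then, are a little off and sometimes report something else, mostly with a low value. They report only what shows in the picture. A call takes as long as a camera call. They do not tell look-alikes from the thing itself.
- robot.search_frame(target, picture): "centre" ([x, y, z] in m, in world coordinates, good to about 4 mm: the middle of the surface that is visible of it).
- robot.trace(target, picture): "pixels" (480x640 bool, what is visible of it).
The state is a dict: "time": time; "qpos": joint angles; "qvel": joint speeds; "joint_efforts": joint torques, N m; "tool_pos": TCP position; "tool_rot": TCP orientation; "contact_force": force on the tool from outside, world axes, zero at the start; "torque": the same for the moment, N m; "opening": finger opening in m; "grip_force": force on a finger pad.
Only numpy, scipy, OpenCV 4.12 (cv2) and the standard library are available. Lean on these libraries where they do the work, as an engineer would, in place of code of your own. Each camera call takes 0.05 s, during which the arm holds its last target. There are 200 camera calls.

## Working session

There is one attempt and no reset: what is moved stays moved. The work goes in short steps, Python scripts to look and compute and a tool call to move; the robot and the scene stay as the last step left them, time stands still between calls to the robot, and variables do not carry over. Pictures are saved under pics/ and viewed, at most 11 in all, crops included, and the job is handed in when it is done.

Besides the shell and the picture viewer there is one more tool, called after "Request:" as name(argument=value, ...), one argument or row to a line, values as JSON. apply_moves: Moves the arm, as the interface text tells. Its arguments: {"type":"object","properties":{"motion":{"type":"string"},"force":{"type":"number"}},"required":["motion"]}

```bash
mkdir -p pics; ls; cat > h.py <<'E'
import numpy as np,cv2
from scipy.spatial.transform import Rotation as Ro
from cell import robot
def cam(name):
    s=robot.observe(); p=robot.read_camera(name)
    if 'R' not in p or p['R'] is None:
        T=np.eye(4);T[:3,:3]=Ro.from_euler('xyz',s['tool_rot']).as_matrix();T[:3,3]=s['tool_pos']
        C=np.linalg.inv(T@np.array(p['hand_eye']));p['R']=C[:3,:3];p['t']=C[:3,3]
    p['R']=np.array(p['R']);p['t']=np.array(p['t'])
    return p
def f(p): return 240/np.tan(np.radians(p['fovy'])/2)
def proj(p,X):
    c=np.atleast_2d(X)@p['R'].T+p['t'];s=c[:,:2]/c[:,2:]
    s=s*(1+p['k1']*(s**2).sum(1,keepdims=True));return s*f(p)+[p['cx'],p['cy']]
def ray(p,uv):
    d=(np.atleast_2d(uv)-[p['cx'],p['cy']])/f(p);s=d.copy()
    for _ in range(20): s=d/(1+p['k1']*(s**2).sum(1,keepdims=True))
    return -p['R'].T@p['t'], np.c_[s,np.ones(len(s))]@p['R']
def onz(p,uv,z):
    o,d=ray(p,uv);return o+d*((z-o[2])/d[:,2])[:,None]
def save(p,n,crop=None,sc=1):
    im=p['img'][:,:,::-1]
    if crop: a,b,c,d=crop;im=im[b:d,a:c]
    cv2.imwrite('pics/'+n+'.png',cv2.resize(im,None,fx=sc,fy=sc,interpolation=cv2.INTER_CUBIC))
E
python3 - <<'E'
from h import *
names=['burr_carrier','carrier_handle','chamber','lock_ring','lever_knob','hopper','coffee_jar','small_bowl','brush','kettle']
for c in ['scene','top']:
    p=cam(c);save(p,c)
    print(c,'campos',-p['R'].T@p['t'])
    for n in names:
        for d in robot.search_frame(n,p)[:4]:
            print(n,np.round(d['score'],2),np.round(d['centre'],3),proj(p,d['centre']).round())
E
```

```text
pics
scene campos [-0.9400018  -1.45664828  1.10638723]
burr_carrier 0.93 [ 0.388 -0.726  0.023] [[397. 364.]]
burr_carrier 0.71 [ 0.318 -0.32   0.041] [[280. 322.]]
carrier_handle 0.87 [ 0.388 -0.729  0.022] [[398. 364.]]
carrier_handle 0.85 [ 0.327 -0.324  0.046] [[283. 320.]]
chamber 0.87 [ 0.564 -0.118  0.2  ] [[283. 237.]]
lock_ring 0.71 [ 0.555 -0.117  0.216] [[281. 234.]]
lever_knob 0.77 [ 0.559 -0.12   0.218] [[282. 233.]]
hopper 0.6 [ 0.727 -0.299  0.071] [[348. 268.]]
coffee_jar 0.8 [ 0.762 -0.195  0.067] [[332. 258.]]
small_bowl 0.57 [ 0.525 -0.512  0.061] [[365. 311.]]
brush 0.78 [ 0.356 -0.545  0.046] [[342. 340.]]
brush 0.33 [ 0.766 -0.192  0.067] [[332. 257.]]
kettle 0.93 [0.585 0.207 0.111] [[226. 234.]]
kettle 0.32 [ 0.525 -0.507  0.06 ] [[363. 311.]]
top campos [-0.07917523 -0.20412274  1.40754072]
burr_carrier 0.58 [ 0.332 -0.304  0.045] [[347. 328.]]
burr_carrier 0.56 [ 0.394 -0.716  0.019] [[484. 302.]]
carrier_handle 0.9 [ 0.39  -0.717  0.021] [[485. 303.]]
carrier_handle 0.59 [ 0.332 -0.309  0.045] [[349. 328.]]
chamber 0.91 [ 0.579 -0.107  0.196] [[271. 227.]]
chamber 0.42 [ 0.767 -0.178  0.094] [[297. 188.]]
lock_ring 0.71 [ 0.559 -0.11   0.221] [[272. 229.]]
lever_knob 0.57 [ 0.555 -0.108  0.214] [[271. 232.]]
hopper 0.96 [ 0.772 -0.292  0.066] [[334. 190.]]
small_bowl 0.6 [ 0.515 -0.518  0.048] [[415. 264.]]
brush 0.63 [ 0.366 -0.549  0.042] [[432. 312.]]
kettle 0.65 [0.598 0.235 0.133] [[154. 237.]]
```

View pics/scene.png

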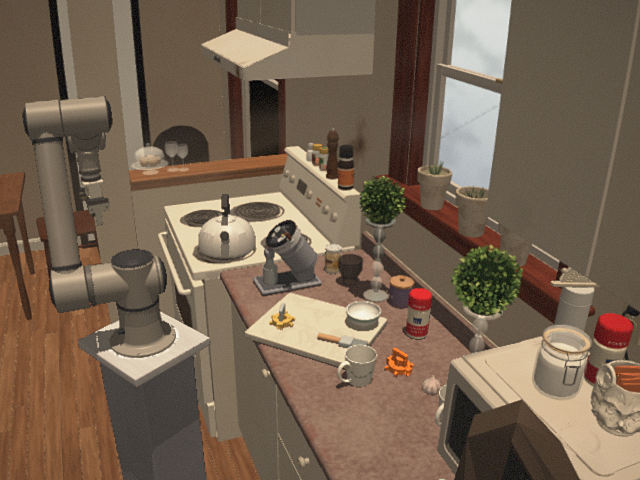

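View pics/top.png

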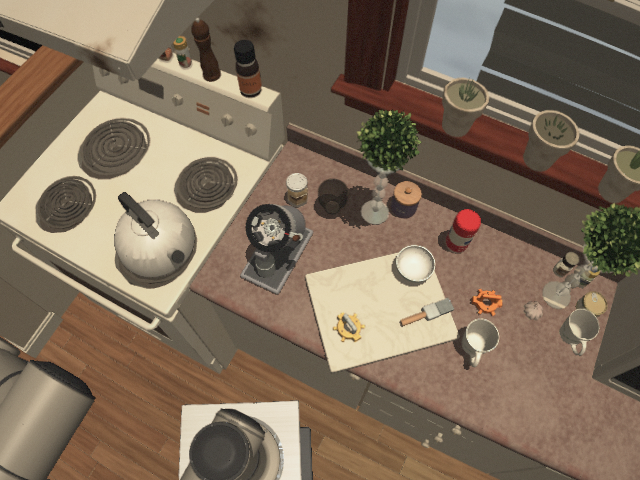

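Candidates: brass carrier at top (348,327) / scene (282,320), and the orange one at top (487,302) / scene (398,364). The brass one on the marble board is the right one. The chamber is at top (270,228). I'll crop both views closer and get the tool pose.

```bash
python3 - <<'E'
from h import *
s=robot.observe();print(s)
a=cam('scene');b=cam('top');w=cam('wrist')
print(w['hand_eye'],w['fovy'],w['k1'])
print(Ro.from_euler('xyz',s['tool_rot']).as_matrix().round(3))
i=[cv2.resize(x,(400,400),interpolation=cv2.INTER_CUBIC) for x in (a['img'][205:305,240:340],b['img'][190:290,225:325])]
j=[cv2.resize(x,(400,200),interpolation=cv2.INTER_CUBIC) for x in (a['img'][300:340,245:325],b['img'][308:348,310:390])]
cv2.imwrite('pics/crop.png',np.vstack([np.hstack(i),np.hstack(j)])[:,:,::-1])
E
```

```text
{'time': 1.1, 'qpos': array([ 1.06501892e+00,  3.42009428e-01,  1.52409462e+00,  1.23035056e-06,
        1.27542697e+00, -1.46013844e-01]), 'qvel': array([-2.13002672e-05,  5.31316618e-04,  1.39683565e-03,  1.67271830e-04,
        1.09203263e-04, -1.13035592e-04]), 'joint_efforts': array([ 8.33820159e-04, -4.31153154e+01, -2.44478452e+01,  7.18926382e-02,
        4.81368543e-02,  6.56766247e-05]), 'tool_pos': array([0.18481981, 0.49140651, 0.22673749]), 'tool_rot': array([3.14153150e+00, 7.80377289e-06, 2.78182874e+00]), 'contact_force': array([-0.07516504,  0.48306122, -0.51022544]), 'torque': array([ 0.01144897,  0.02390603, -0.01205887]), 'grip_force': 0.0, 'opening': 0.09204788957157393}
[[-8.44535159e-05 -9.65015940e-01 -2.62191207e-01  7.12472422e-02]
 [ 9.99999267e-01  2.35236084e-04 -1.18791178e-03 -1.06943745e-03]
 [ 1.20803064e-03 -2.62191116e-01  9.65015212e-01 -1.57090125e-01]
 [ 0.00000000e+00  0.00000000e+00  0.00000000e+00  1.00000000e+00]] 60.56286540336922 -0.0978828814681672
[[-0.936  0.352  0.   ]
 [ 0.352  0.936  0.   ]
 [-0.     0.    -1.   ]]
```

View pics/crop.png

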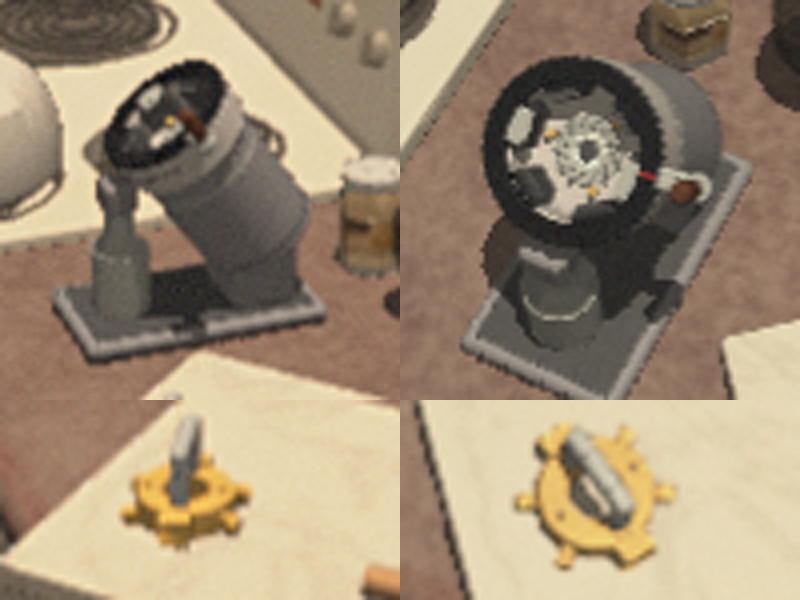

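Crop: the brass carrier with its steel bow handle stands on the marble, with the handle running from upper left to lower right. The grinder mouth leans toward its front at lower left, and the lever knob is on its right. I'll raise the arm and swing it over the kettle.

```bash
cat >> h.py <<'E'
def state():
    s=robot.observe();return np.array(s['tool_pos']),Ro.from_euler('xyz',s['tool_rot']),s
def rows(way,grip,start=None,dec=1):
    """way: list of (pos,Rotation,n rows). prints rows"""
    if start is None: P,R,_=state()
    else: P,R=start
    out=[]
    for p,r,n in way:
        p=np.array(p);P0,R0=P.copy(),R;dv=(R0.inv()*r).as_rotvec()
        for k in range(1,n+1):
            tp=P0+(p-P0)*k/n;tr=R0*Ro.from_rotvec(dv*k/n)
            sh=np.round(R.inv().apply(tp-P)*100,dec);tu=np.round((R.inv()*tr).as_rotvec(),3)+0.
            P=P+R.apply(sh/100);R=R*Ro.from_rotvec(tu)
            out.append(' '.join('%g'%v for v in [grip,*(sh+0.),*tu]))
    print(len(out),'; '.join(out));return P,R
E
python3 - <<'E'
from h import *
b=cam('top')
A=onz(b,[[312.5,230],[278.8,288.8]],.01);print('base edge',A.round(3),np.degrees(np.arctan2(*(A[1]-A[0])[[1,0]])))
H=onz(b,[[345,316],[355,331]],.065);print('handle',H.round(3),np.degrees(np.arctan2(*(H[1]-H[0])[[1,0]])))
P,R,s=state()
def dn(y): return Ro.from_euler('xyz',[np.pi,0,y])
y0=s['tool_rot'][2]
# tool yaw for carrier-y closing = handle dir
rows([([.23,.45,.44],dn(y0),4),([.42,.15,.46],dn(y0-.9),7),([.36,-.25,.42],dn(y0-1.8),7)],100)
E
```

```text
base edge [[ 0.664 -0.221  0.01 ]
 [ 0.472 -0.113  0.01 ]] 150.59363526312023
handle [[ 0.361 -0.298  0.065]
 [ 0.316 -0.323  0.065]] -151.3067211240531
18 100 -1.4 -0.6 -5.3 0 0 0; 100 -1.4 -0.5 -5.4 0 0 0; 100 -1.5 -0.6 -5.3 0 0 0; 100 -1.4 -0.6 -5.3 0 0 0; 100 -4 -3.1 -0.3 0 0 0.129; 100 -4.4 -2.5 -0.3 0 0 0.128; 100 -4.7 -1.9 -0.3 0 0 0.129; 100 -4.9 -1.3 -0.3 0 0 0.128; 100 -5 -0.6 -0.2 0 0 0.129; 100 -5.1 -0.1 -0.3 0 0 0.128; 100 -5 0.7 -0.3 0 0 0.129; 100 -5.2 -2.6 0.6 0 0 0.129; 100 -5.5 -1.8 0.5 0 0 0.128; 100 -5.6 -1.2 0.6 0 0 0.129; 100 -5.8 -0.4 0.6 0 0 0.128; 100 -5.8 0.3 0.5 0 0 0.129; 100 -5.7 1 0.6 0 0 0.128; 100 -5.5 1.8 0.6 0 0 0.129
```

Request:
apply_moves(
  motion="100 -1.4 -0.6 -5.3 0 0 0; 100 -1.4 -0.5 -5.4 0 0 0; 100 -1.5 -0.6 -5.3 0 0 0; 100 -1.4 -0.6 -5.3 0 0 0; 100 -4 -3.1 -0.3 0 0 0.129; 100 -4.4 -2.5 -0.3 0 0 0.128; 100 -4.7 -1.9 -0.3 0 0 0.129; 100 -4.9 -1.3 -0.3 0 0 0.128; 100 -5 -0.6 -0.2 0 0 0.129; 100 -5.1 -0.1 -0.3 0 0 0.128; 100 -5 0.7 -0.3 0 0 0.129; 100 -5.2 -2.6 0.6 0 0 0.129; 100 -5.5 -1.8 0.5 0 0 0.128; 100 -5.6 -1.2 0.6 0 0 0.129; 100 -5.8 -0.4 0.6 0 0 0.128; 100 -5.8 0.3 0.5 0 0 0.129; 100 -5.7 1 0.6 0 0 0.128; 100 -5.5 1.8 0.6 0 0 0.129",
)

```text
time: 3.55
tool_pos: [0.3592, -0.252, 0.4197]
tool_rot: [3.141, -0.0, 0.977]
contact_force: [0.3, 0.5, -0.4]
opening: 0.0915
grip_force: 0.0
```

```bash
cat >> h.py <<'E'
def chR(az,tilt=np.radians(35)):
    """chamber rotation; az=azimuth of its x (horizontal)"""
    z=np.array([-np.sin(tilt)*np.cos(az),-np.sin(tilt)*np.sin(az),np.cos(tilt)])
    x=np.array([np.cos(tilt)*np.cos(az),np.cos(tilt)*np.sin(az),np.sin(tilt)])
    return np.c_[x,np.cross(z,x),z]
def tool(M): # tool looking along -z with tool x = M x
    return Ro.from_matrix(np.c_[M[:,0],-M[:,1],-M[:,2]])
E
python3 - <<'E'
from h import *
C=chR(np.radians(-29.4));c=np.array([.56,-.115,.205])
rows([(c+C[:,2]*.17,tool(C),11)],100)
E
```

```text
11 100 2 -0.1 0.7 -0.041 0.045 0.131; 100 1.9 -0.3 0.8 -0.042 0.044 0.131; 100 1.8 -0.7 0.8 -0.041 0.045 0.131; 100 1.7 -0.9 0.9 -0.041 0.045 0.131; 100 1.5 -1.1 0.9 -0.041 0.044 0.131; 100 1.3 -1.4 0.9 -0.041 0.045 0.131; 100 1.1 -1.5 0.9 -0.042 0.045 0.131; 100 0.8 -1.8 0.9 -0.041 0.044 0.13; 100 0.6 -1.8 0.8 -0.041 0.045 0.131; 100 0.2 -1.9 0.8 -0.041 0.045 0.131; 100 0 -2 0.7 -0.042 0.044 0.131
```

Request:
apply_moves(
  motion="100 2 -0.1 0.7 -0.041 0.045 0.131; 100 1.9 -0.3 0.8 -0.042 0.044 0.131; 100 1.8 -0.7 0.8 -0.041 0.045 0.131; 100 1.7 -0.9 0.9 -0.041 0.045 0.131; 100 1.5 -1.1 0.9 -0.041 0.044 0.131; 100 1.3 -1.4 0.9 -0.041 0.045 0.131; 100 1.1 -1.5 0.9 -0.042 0.045 0.131; 100 0.8 -1.8 0.9 -0.041 0.044 0.13; 100 0.6 -1.8 0.8 -0.041 0.045 0.131; 100 0.2 -1.9 0.8 -0.041 0.045 0.131; 100 0 -2 0.7 -0.042 0.044 0.131; 100 0 0 0 0 0 0; 100 0 0 0 0 0 0",
)

```text
time: 5.18
tool_pos: [0.4714, -0.07, 0.3458]
tool_rot: [3.124, -0.595, -0.464]
contact_force: [-0.4, -0.4, -0.0]
opening: 0.0919
grip_force: 0.0
```

```bash
python3 - <<'E'
from h import *
P,R,s=state();print(P.round(4),s['qpos'].round(2),R.as_matrix().round(3))
w=cam('wrist');save(w,'w1',None,1.25)
for n in ['chamber','lock_ring','lever_knob']:
    for d in robot.search_frame(n,w)[:2]: print(n,round(d['score'],2),np.round(d['centre'],3),proj(w,d['centre']).round())
import pickle;pickle.dump({k:w[k] for k in ('img','R','t','k1','fovy','cx','cy')},open('w1.pkl','wb'))
E
```

```text
[ 0.4714 -0.07    0.3458] [-0.2  -0.12  1.87 -0.23  0.82  1.95] [[ 0.74  -0.457  0.493]
 [-0.371 -0.89  -0.267]
 [ 0.561  0.015 -0.828]]
chamber 0.86 [ 0.579 -0.103  0.202] [[287. 195.]]
lock_ring 0.93 [ 0.559 -0.114  0.218] [[310. 201.]]
lever_knob 0.71 [ 0.562 -0.111  0.215] [[305. 200.]]
```

View pics/w1.png

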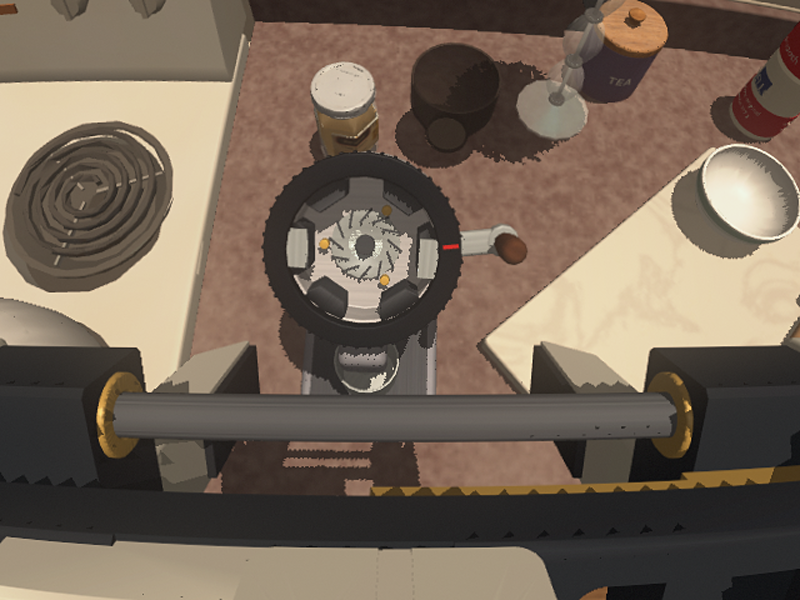

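Wrist view (scaled by 1.25): ring centre near (362,248), tabs at (298,247) and (428,250), knob at (512,250), three sprung pins visible. Next I'll fit the ring circle in all three cameras.

```bash
cat > fit.py <<'E'
from h import *
import pickle
from scipy.optimize import least_squares
def ringpts(p,guess,rad):
    """outer edge of dark ring: radial search from guess, along model circle projection; strongest dark->bright outwards"""
    g=cv2.GaussianBlur(cv2.cvtColor(p['img'],cv2.COLOR_RGB2GRAY),(0,0),.7).astype(np.float32)
    return g
def circ(c,C,h,r,n=72):
    a=np.linspace(0,2*np.pi,n,endpoint=False)
    return c+C[:,2]*h+r*(np.cos(a)[:,None]*C[:,0]+np.sin(a)[:,None]*C[:,1]),a
def edges(p,c,C,h,r0,lo,hi,sign,n=72):
    g=cv2.GaussianBlur(cv2.cvtColor(p['img'],cv2.COLOR_RGB2GRAY),(0,0),.8).astype(np.float32)
    rs=np.linspace(lo,hi,60);prof=[]
    for r in rs:
        q=proj(p,circ(c,C,h,r,n)[0]).astype(np.float32)
        prof.append(cv2.remap(g,q[:,0].reshape(-1,1),q[:,1].reshape(-1,1),cv2.INTER_LINEAR)[:,0])
    d=np.gradient(np.array(prof),axis=0)*sign
    k=d.argmax(0);ok=d.max(0)>.5*np.median(d.max(0))
    X=circ(c,C,h,1,n)[0]-(c+C[:,2]*h)
    uv=np.array([proj(p,c+C[:,2]*h+X[i]*rs[k[i]])[0] for i in range(n)])
    return uv,ok
E
python3 - <<'E'
from fit import *
W=pickle.load(open('w1.pkl','rb'));T=cam('top');S=cam('scene')
pickle.dump({k:T[k] for k in W},open('t1.pkl','wb'));pickle.dump({k:S[k] for k in W},open('s1.pkl','wb'))
for nm,p,box in (('w',W,(190,100,390,300)),('t',T,(230,190,310,270)),('s',S,(250,205,320,260))):
    for d in robot.trace('lock_ring',p)[:1] if 'shot' in p else []:
        m=d['pixels'].astype(np.uint8);cn=max(cv2.findContours(m,cv2.RETR_EXTERNAL,cv2.CHAIN_APPROX_NONE)[0],key=cv2.contourArea)
        print(nm,d['score'],m.sum(),cv2.fitEllipse(cn))
    g=p['img'].max(2);a,b,c,e=box
    m=np.zeros_like(g);m[b:e,a:c]=(g[b:e,a:c]<48);n,l,st,ce=cv2.connectedComponentsWithStats(m)
    for i in np.argsort(-st[1:,4])[:2]+1:
        cn=max(cv2.findContours((l==i).astype(np.uint8),cv2.RETR_EXTERNAL,cv2.CHAIN_APPROX_NONE)[0],key=cv2.contourArea)
        print(nm,st[i],cv2.fitEllipse(cv2.convexHull(cn)) if len(cn)>5 else '')
E
```

```text
w [ 228  130  126  132 2070] ((292.72613525390625, 193.81031799316406), (124.85006713867188, 138.29507446289062), 28.79349136352539)
w [232 250 101  29 731] ((289.32293701171875, 231.473876953125), (94.7181625366211, 124.37822723388672), 89.39691925048828)
t 0.62 812 ((272.4615478515625, 225.80116271972656), (35.39994430541992, 53.176143646240234), 118.33364868164062)
t [246 204  45  29 391] ((267.67401123046875, 225.09959411621094), (41.54437255859375, 43.02330017089844), 97.360107421875)
t [274 234  20  35 329] ((283.7428283691406, 253.87860107421875), (17.11637306213379, 38.440677642822266), 11.674395561218262)
s 0.6 370 ((281.2865905761719, 234.2301483154297), (21.37276840209961, 32.9566764831543), 52.86563491821289)
s [266 226  20  21 110] ((277.7113037109375, 235.59579467773438), (17.127029418945312, 27.526275634765625), 46.16781234741211)
s [278 221  18  15  98] ((283.5131530761719, 230.82904052734375), (16.131103515625, 25.796525955200195), 53.287235260009766)
```

Request:
apply_moves(
  motion="100 0 2.5 0 0 0 0; 100 0 2.5 0 0 0 0; 100 0 2.5 0 0 0 0; 100 0 2.5 0 0 0 0; 100 0 0 0 0 0 0; 100 0 0 0 0 0 0",
)

```text
time: 6.32
tool_pos: [0.4255, -0.1586, 0.3468]
tool_rot: [3.126, -0.595, -0.469]
contact_force: [-0.1, 0.5, -0.3]
opening: 0.0919
grip_force: 0.0
```

```bash
cat >> fit.py <<'E'
def fitring(views,c0,az0,h,r0,sign,it=4,tol=.008,verbose=1):
    x=np.array([*c0,az0,r0])
    for k in range(it):
        C=chR(x[3]);D=[]
        for p in views:
            uv,ok=edges(p,x[:3],C,h,0,x[4]-tol/(1+k*.7),x[4]+tol/(1+k*.7),sign);D.append((p,uv,ok))
        def res(y):
            C=chR(y[3]);o=[]
            for p,uv,ok in D:
                # signed radial distance in the circle plane
                q,d=ray(p,uv[ok]);ctr=y[:3]+C[:,2]*h
                s=((ctr-q)@C[:,2])/(d@C[:,2]);X=q+d*s[:,None]-ctr
                o.append((np.linalg.norm(X,axis=1)-y[4])*1000)
            return np.concatenate(o)
        L=least_squares(res,x,loss='soft_l1',f_scale=.5);x=L.x
    if verbose: print('c',x[:3].round(4),'az',np.degrees(x[3]).round(2),'r',x[4].round(4),'med|res| mm',np.median(abs(res(x))).round(2),[int(o[2].sum()) for o in D])
    return x
E
python3 - <<'E'
from fit import *
w=cam('wrist');W=pickle.load(open('w1.pkl','rb'))
pickle.dump({k:w[k] for k in W},open('w2.pkl','wb'))
T=pickle.load(open('t1.pkl','rb'))
for v in ([W,w],[W,w,T]):
  for r0 in (.064,.068,.050):
    x=fitring(v,[.558,-.112,.205],np.radians(-29.4),.012,r0,1 if r0>.06 else 1)
im=w['img'].copy()
C=chR(x[3])
i=[cv2.resize(q,(400,400),interpolation=cv2.INTER_CUBIC) for q in (W['img'][115:295,200:380],w['img'][115:295,90:270])]
cv2.imwrite('pics/ring.png',np.hstack(i)[:,:,::-1])
E
```

```text
c [ 0.5465 -0.1096  0.2469] az -31.74 r 0.0559 med|res| mm 0.8 [52, 51]
c [ 0.5602 -0.1065  0.2176] az -33.59 r 0.0643 med|res| mm 1.34 [49, 47]
c [ 0.5683 -0.1144  0.182 ] az 0.78 r 0.0552 med|res| mm 1.09 [42, 45]
c [ 0.5539 -0.1105  0.2184] az -27.61 r 0.0625 med|res| mm 1.62 [52, 61, 45]
c [ 0.5657 -0.1061  0.2058] az -33.99 r 0.0688 med|res| mm 1.27 [47, 43, 38]
c [ 0.5735 -0.1149  0.1877] az -70.16 r 0.0624 med|res| mm 1.08 [41, 41, 42]
```

View pics/ring.png

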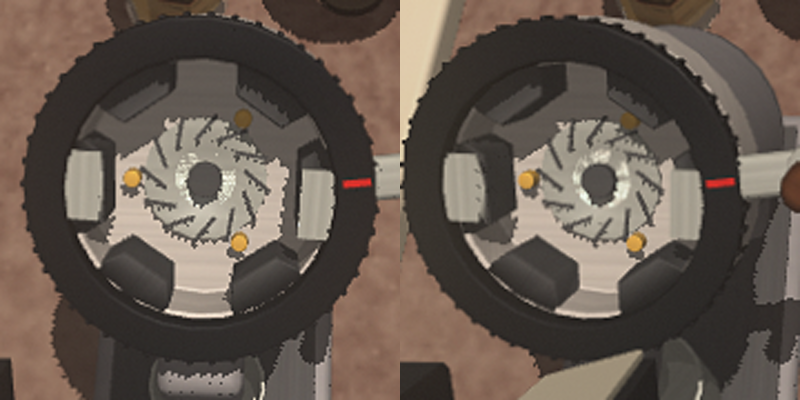

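Ring crops (scaled 2.22): inner edge spans x 66–334 and y 58–318 in view A, and x 442–704 in view B. Tabs and slots are clear. I'll fit from these picks and draw an overlay.

```bash
cat > fit2.py <<'E'
from fit import *
W=pickle.load(open('w1.pkl','rb'));V=pickle.load(open('w2.pkl','rb'));T=pickle.load(open('t1.pkl','rb'))
k=180/400
A=lambda l:np.array(l,float)*k+[200,115]-.25
B=lambda l:(np.array(l,float)-[400,0])*k+[90,115]-.25
inn=[(W,A([[66,185],[334,190],[205,58],[203,318]])),(V,B([[442,185],[704,185],[582,60],[575,318]]))]
out=[(W,A([[22,188],[378,190],[200,14],[200,362]])),(V,B([[402,187],[742,185],[572,14],[570,360]]))]
tab=[(W,A([[101,160],[101,210]]),1),(W,A([[300,180],[300,230]]),-1),(V,B([[483,160],[484,212]]),1),(V,B([[671,180],[672,230]]),-1)]
tmid=[(W,A([[83,185],[318,205]])),(V,B([[463,187],[687,205]]))]
slot=[(W,A([[175,78],[172,275]]),12),(W,A([[238,78],[232,275]]),-12)]
def loc(y,p,uv,h):
    C=chR(y[3]);ctr=y[:3]+C[:,2]*h;q,d=ray(p,uv);s=((ctr-q)@C[:,2])/(d@C[:,2])
    return (q+d*s[:,None]-ctr)@C*1000
def res(y):
    o=[]
    for p,uv in inn: o+=list(np.linalg.norm(loc(y,p,uv,.012),axis=1)-y[4])
    for p,uv in out: o+=list(np.linalg.norm(loc(y,p,uv,.010),axis=1)-y[5])
    n=np.array([np.sin(y[6]),np.cos(y[6]),0]);t=np.array([np.cos(y[6]),-np.sin(y[6]),0])
    for p,uv,s in tab: o+=list(loc(y,p,uv,y[7]/1000)@n*s-36.5)
    for p,uv in tmid: o+=list(loc(y,p,uv,y[7]/1000)@t)
    for p,uv,v in slot: o+=list(loc(y,p,uv,-.001)[:,1]-v)
    o+=[(y[6]-.03)*60,(y[7]-4)/3]
    return np.array(o)
x0=[.56,-.115,.205,-.51,48,64,.03,4]
L=least_squares(res,x0,loss='soft_l1',f_scale=1.);y=L.x
if __name__=='__main__':
    print(y.round(4),np.degrees(y[3]));print(res(y).round(1))
    C=chR(y[3]);F=3.333
    im=cv2.resize(W['img'][105:285,195:435],None,fx=F,fy=F,interpolation=cv2.INTER_CUBIC)[:,:,::-1].copy()
    def dr(P,col,cl=True):
        uv=(proj(W,y[:3]+np.array(P)/1000@C.T)-[195,105]+.5)*F-.5
        cv2.polylines(im,[np.round(uv).astype(int)],cl,col,1)
    a=np.linspace(0,2*np.pi,90)
    ci=lambda r,h:np.c_[r*np.cos(a),r*np.sin(a),0*a+h]
    dr(ci(y[4],12),(0,255,0));dr(ci(y[5],10),(0,255,255));dr(ci(35,-1),(255,0,0))
    for s in (1,-1):
        for v in (12,-12): dr([[s*34,v,-1],[s*46,v,-1]],(0,0,255),False)
    ph=y[6]+np.radians(80)
    dr([[90*np.cos(-ph),90*np.sin(-ph),12],[90*np.cos(-ph),90*np.sin(-ph),48]],(255,0,255),False)
    q=np.c_[8*np.cos(a),8*np.sin(a),0*a]+[90*np.cos(-ph),90*np.sin(-ph),48];dr(q,(255,0,255))
    cv2.imwrite('pics/fit.png',im)
E
python3 fit2.py
```

```text
[ 5.73000e-01 -1.03000e-01  2.01800e-01 -5.17800e-01  4.86521e+01
  6.47959e+01  3.37000e-02  6.24070e+00] -29.665277148531313
[-0.2 -0.3  0.5 -2.2  0.3  1.2  1.2 -1.9  0.3 -0.4 -0.9  0.2  1.1 -1.6
  0.4  0.3  0.6 -0.1 -0.7  1.  -1.2 -0.6 -0.8 -0.3 -0.4 -1.  -0.4 -1.2
 -0.9 -1.4  0.2 -0.4  0.2  0.7]
```

View pics/fit.png

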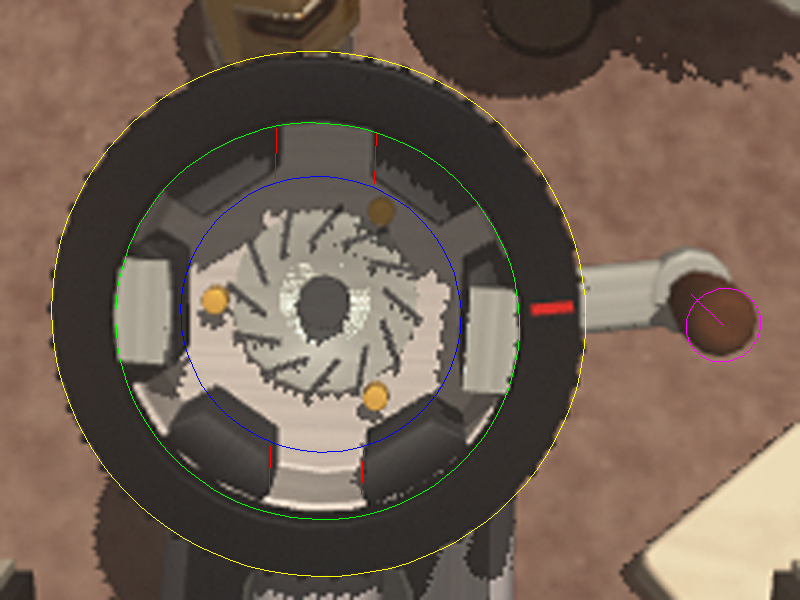

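The overlay matches well. The inner-edge bottom picks lie on the ring's inner wall rather than its rim, so I'll drop them, refit, and plan the move to the carrier.

```bash
sed -i 's/,\[203,318\]\]))/]))/; s/,\[575,318\]\]))/]))/; s/B(\[\[442,185\],\[704/B([[704/' fit2.py
sed -i '/^    C=chR(y\[3\]);F=/,$d' fit2.py; cat >> fit2.py <<'E'
    np.save('ch.npy',y)
E
python3 fit2.py
python3 - <<'E'
from h import *
P,R,s=state();print(P,s['qpos'].round(2))
t=Ro.from_euler('xyz',[np.pi,0,.5])
rows([([.37,-.22,.35],t,6),([.335,-.31,.24],t,3)],100)
rows([([.37,-.22,.35],Ro.from_euler('xyz',[np.pi,0,.5]),7),([.335,-.31,.24],t,3)],100)
E
```

```text
[ 5.72400e-01 -1.02700e-01  2.02100e-01 -5.20600e-01  4.93558e+01
  6.46106e+01  3.35000e-02  5.39970e+00] -29.825746040501112
[-1.  -1.   0.1  0.7  0.9  0.4 -0.2 -0.3 -0.3  1.  -1.3  0.9 -0.2  0.6
 -0.  -0.8  1.  -1.  -0.5 -0.9 -0.3 -0.2 -0.5 -0.2 -0.8 -0.9 -1.5  0.3
 -0.5  0.2  0.5]
[ 0.42569067 -0.1582377   0.34671491] [-0.54 -0.2   1.93  0.04  0.81  1.48]
9 100 -0.3 1.3 -0.2 0.05 -0.09 -0.157; 100 -0.5 1.3 -0.3 0.051 -0.09 -0.157; 100 -0.7 1.2 -0.3 0.05 -0.09 -0.157; 100 -0.9 1 -0.2 0.05 -0.09 -0.158; 100 -1.1 0.8 -0.2 0.051 -0.09 -0.157; 100 -1.2 0.7 -0.2 0.05 -0.09 -0.157; 100 -2.5 2.1 3.7 0 0 0; 100 -2.4 2.1 3.7 0 0 0; 100 -2.5 2 3.6 0 0 0
10 100 -0.2 1.1 -0.2 0.043 -0.077 -0.135; 100 -0.4 1.1 -0.2 0.043 -0.077 -0.134; 100 -0.6 1.1 -0.2 0.044 -0.077 -0.135; 100 -0.7 0.9 -0.3 0.043 -0.078 -0.135; 100 -0.9 0.8 -0.2 0.043 -0.077 -0.135; 100 -0.9 0.7 -0.1 0.043 -0.077 -0.134; 100 -1.1 0.5 -0.1 0.043 -0.077 -0.135; 100 -2.5 2.1 3.7 0 0 0; 100 -2.4 2.1 3.6 0 0 0; 100 -2.5 2.1 3.7 0 0 0
```

Request:
apply_moves(
  motion="100 -0.2 1.1 -0.2 0.043 -0.077 -0.135; 100 -0.4 1.1 -0.2 0.043 -0.077 -0.134; 100 -0.6 1.1 -0.2 0.044 -0.077 -0.135; 100 -0.7 0.9 -0.3 0.043 -0.078 -0.135; 100 -0.9 0.8 -0.2 0.043 -0.077 -0.135; 100 -0.9 0.7 -0.1 0.043 -0.077 -0.134; 100 -1.1 0.5 -0.1 0.043 -0.077 -0.135; 100 -2.5 2.1 3.7 0 0 0; 100 -2.4 2.1 3.6 0 0 0; 100 -2.5 2.1 3.7 0 0 0; 100 0 0 0 0 0 0; 100 0 0 0 0 0 0",
)

```text
time: 7.88
tool_pos: [0.3355, -0.3105, 0.2403]
tool_rot: [3.141, -0.0, 0.5]
contact_force: [0.6, 0.6, 0.4]
opening: 0.0919
grip_force: 0.0
```

```bash
python3 - <<'E'
from h import *
import pickle
P,R,s=state();print(P.round(4),s['tool_rot'],s['qpos'].round(2))
w=cam('wrist')
for n in ['burr_carrier','carrier_handle']:
    for d in robot.search_frame(n,w)[:2]: print(n,round(d['score'],2),np.round(d['centre'],3),proj(w,d['centre']).round())
pickle.dump({k:w[k] for k in ('img','R','t','k1','fovy','cx','cy')},open('c1.pkl','wb'))
c=proj(w,[.335,-.31,.03])[0].astype(int);a,b=max(c[0]-100,0),max(c[1]-75,0);print(a,b)
save(w,'c1',(a,b,a+200,b+150),4)
E
```

```text
[ 0.3355 -0.3105  0.2403] [ 3.14064474e+00 -4.98053451e-04  5.00456502e-01] [-0.92  0.21  1.68  0.    1.26  0.16]
burr_carrier 0.88 [ 0.336 -0.302  0.046] [[306. 198.]]
carrier_handle 0.59 [ 0.339 -0.309  0.048] [[315. 200.]]
214 125
```

View pics/c1.png

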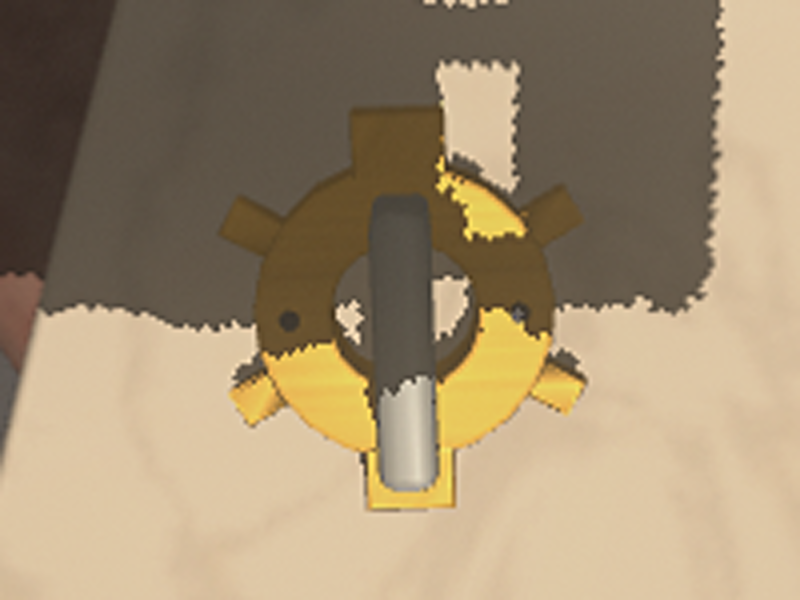

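The brass carrier lies almost aligned with the tool: broad tooth corners at crop (351,110), (442,110), (367,509) and (455,507).

```bash
python3 - <<'E'
from h import *
import pickle
w=pickle.load(open('c1.pkl','rb'));k=lambda l:np.array(l,float)/4+[214,125]-.4
X=onz(w,k([[351,110],[442,110],[367,509],[455,507],[254,310],[553,310]]),.026)
m=X[:4].mean(0);d=(X[0]+X[1]-X[2]-X[3])/2;az=np.arctan2(d[1],d[0])
print(m,'az',az,'len',np.linalg.norm(d),'w',np.linalg.norm(X[0]-X[1]),'core',X[4:].mean(0),np.linalg.norm(X[5]-X[4]))
H=onz(w,k([[400,195],[408,490]]),.067);print('handle',H,H.mean(0),np.arctan2(*(H[0]-H[1])[[1,0]]))
np.save('car.npy',[*m[:2],az])
E
```

```text
[ 0.33226582 -0.31191234  0.026     ] az 0.5356017560476397 len 0.0931305561301025 w 0.0202928389506821 core [ 0.33324544 -0.31125754  0.026     ] 0.06868524618583813
handle [[ 0.36046598 -0.29565362  0.067     ]
 [ 0.30690178 -0.32677644  0.067     ]] [ 0.33368388 -0.31121503  0.067     ] 0.5263599223044678
```

Lengths come out about 5% too large, so "top 26 mm" means the board's top. The carrier's top is then at 48 mm, which agrees with the network's heights. Redoing the calculation.

```bash
python3 - <<'E'
from h import *
import pickle
w=pickle.load(open('c1.pkl','rb'));k=lambda l:np.array(l,float)/4+[214,125]-.4
X=onz(w,k([[351,110],[442,110],[367,509],[455,507],[254,310],[553,310]]),.048)
m=X[:4].mean(0);d=(X[0]+X[1]-X[2]-X[3])/2;az=np.arctan2(d[1],d[0])
print(m,'az',az,'len',np.linalg.norm(d),'core',X[4:].mean(0),np.linalg.norm(X[5]-X[4]))
H=onz(w,k([[400,195],[408,490]]),.089);print('handle',H.mean(0),np.linalg.norm(H[0]-H[1]),np.arctan2(*(H[0]-H[1])[[1,0]]))
np.save('car.npy',[*m[:2],az])
p=np.array([.3335,-.311]);t=Ro.from_euler('xyz',[np.pi,0,.532])
P,R=rows([([*p,.15],t,3),([*p,.065],t,4)],100,dec=2)
E
```

```text
[ 0.33606255 -0.30986458  0.048     ] az 0.5356017560476394 len 0.08761399731058794 core [ 0.33698414 -0.30924857  0.048     ] 0.06461669751221387
handle [ 0.33785733 -0.3089596   0.089     ] 0.05782467743184904 0.5263599223044676
7 100 -0.07 -0.03 3.03 0.001 0 -0.01; 100 -0.07 -0.03 3.03 0.001 0 -0.011; 100 -0.07 -0.02 3.03 0.001 -0.001 -0.01; 100 0 0 2.12 0 0 0; 100 0 0 2.13 0 0 0; 100 0.01 0 2.12 0 0 0; 100 0 0 2.13 0 0 0
```

```bash
python3 - <<'E'
from h import *
p=np.array([.3368,-.3094]);t=Ro.from_euler('xyz',[np.pi,0,.532])
P,R=rows([([*p,.15],t,3),([*p,.065],t,4)],100,dec=2)
E
```

```text
7 100 0.05 -0.02 3.03 0.001 0 -0.01; 100 0.06 -0.02 3.03 0.001 0 -0.011; 100 0.05 -0.02 3.03 0.001 -0.001 -0.01; 100 0 0 2.13 0 0 0; 100 0 0 2.12 0 0 0; 100 0 0 2.13 0 0 0; 100 0 0 2.12 0 0 0
```

Request:
apply_moves(
  motion="60 0.05 -0.02 3.03 0.001 0 -0.01; 60 0.06 -0.02 3.03 0.001 0 -0.011; 60 0.05 -0.02 3.03 0.001 -0.001 -0.01; 60 0 0 2.13 0 0 0; 60 0 0 2.12 0 0 0; 60 0 0 2.13 0 0 0; 60 0 0 2.12 0 0 0; 60 0 0 0 0 0 0; 0 0 0 0 0 0 0; 0 0 0 0 0 0 0; 0 0 0 0 0 0 0; 0 0 0 0 0 0 0; 0 0 0 0 0 0 0; 0 0 0 0 0 0 0; 0 0 0 0 0 0 0",
  force=30,
)

```text
time: 9.9
tool_pos: [0.3356, -0.3096, 0.0638]
tool_rot: [-3.139, 0.001, 0.531]
contact_force: [0.1, -0.6, 1.4]
opening: 0.0122
grip_force: 30.0
```

```bash
python3 - <<'E'
from h import *
y=np.load('ch.npy');C=chR(y[3]);c=y[:3]
P,R,s=state()
P,R=rows([(P+[0,0,.1],R,3),(P+[.02,.05,.29],R,4)],0)
rows([(c+C[:,2]*.17,tool(C),11)],0,(P,R))
E
```

```text
7 0 0 0 -3.3 0 0 0; 0 0 0 -3.4 0 0 0; 0 0 0 -3.3 0 0 0; 0 1.1 -0.8 -4.7 0 0 0; 0 1 -0.9 -4.8 0 0 0; 0 1.1 -0.8 -4.7 0 0 0; 0 1 -0.9 -4.8 0 0 0
11 0 2 -1 0.1 -0.029 0.05 0.092; 0 1.9 -1.2 0.2 -0.03 0.051 0.093; 0 1.7 -1.3 0.2 -0.029 0.05 0.092; 0 1.6 -1.6 0.3 -0.029 0.051 0.093; 0 1.5 -1.6 0.3 -0.03 0.05 0.092; 0 1.2 -1.8 0.3 -0.029 0.051 0.093; 0 1.1 -1.9 0.4 -0.029 0.05 0.092; 0 0.9 -2.1 0.3 -0.03 0.05 0.092; 0 0.6 -2.1 0.3 -0.029 0.051 0.093; 0 0.5 -2.1 0.2 -0.029 0.05 0.092; 0 0.2 -2.2 0.3 -0.029 0.051 0.093
```

Request:
apply_moves(
  motion="0 0 0 -3.3 0 0 0; 0 0 0 -3.4 0 0 0; 0 0 0 -3.3 0 0 0; 0 1.1 -0.8 -4.7 0 0 0; 0 1 -0.9 -4.8 0 0 0; 0 1.1 -0.8 -4.7 0 0 0; 0 1 -0.9 -4.8 0 0 0; 0 0 0 0 0 0 0",
)

```text
time: 10.9
tool_pos: [0.3561, -0.2595, 0.3566]
tool_rot: [3.138, -0.001, 0.532]
contact_force: [0.0, -0.1, -3.7]
opening: 0.0115
grip_force: 30.0
```

Request:
apply_moves(
  motion="0 2 -1 0.1 -0.029 0.05 0.092; 0 1.9 -1.2 0.2 -0.03 0.051 0.093; 0 1.7 -1.3 0.2 -0.029 0.05 0.092; 0 1.6 -1.6 0.3 -0.029 0.051 0.093; 0 1.5 -1.6 0.3 -0.03 0.05 0.092; 0 1.2 -1.8 0.3 -0.029 0.051 0.093; 0 1.1 -1.9 0.4 -0.029 0.05 0.092; 0 0.9 -2.1 0.3 -0.03 0.05 0.092; 0 0.6 -2.1 0.3 -0.029 0.051 0.093; 0 0.5 -2.1 0.2 -0.029 0.05 0.092; 0 0.2 -2.2 0.3 -0.029 0.051 0.093; 0 0 0 0 0 0 0; 0 0 0 0 0 0 0",
)

```text
time: 12.52
tool_pos: [0.4864, -0.0549, 0.3391]
tool_rot: [3.138, -0.606, -0.515]
contact_force: [-0.1, -0.5, -2.9]
opening: 0.0118
grip_force: 30.0
```

```bash
python3 - <<'E'
from h import *
import pickle
y=np.load('ch.npy');C=chR(y[3]);c=y[:3]
P,R,s=state();print(P,(C.T@(P-c)).round(4),'roterr',(tool(C).inv()*R).as_rotvec().round(4),s['contact_force'],s['opening'])
w=cam('wrist');pickle.dump({k:w[k] for k in ('img','R','t','k1','fovy','cx','cy')},open('g1.pkl','wb'))
F=2.5
im=cv2.resize(w['img'][100:340,160:480],None,fx=F,fy=F,interpolation=cv2.INTER_CUBIC)[:,:,::-1].copy()
# predicted carrier outline, in tool frame: underside 37.8 mm beyond TCP, offset x 1.1mm
M=R.as_matrix()
def dr(L,col):
    Q=P+(np.array(L)/1000)@M.T;uv=(proj(w,Q)-[160,100]+.5)*F-.5
    cv2.polylines(im,[np.round(uv).astype(int)],False,col,1)
zt=37.8-22
for s in (1,-1): dr([[1.1+s*33,10,zt],[1.1+s*44,10,zt],[1.1+s*44,-10,zt],[1.1+s*33,-10,zt]],(0,0,255))
a=np.linspace(0,2*np.pi,60);dr(np.c_[1.1+33*np.cos(a),33*np.sin(a),0*a+zt],(0,255,0))
cv2.imwrite('pics/g1.png',im)
E
```

```text
[ 0.48639386 -0.05490207  0.33911143] [-0.002  -0.0013  0.1686] roterr [ 0.0001 -0.005  -0.0047] [-0.11572273 -0.51919506 -2.91735192] 0.011826536456123221
```

View pics/g1.png

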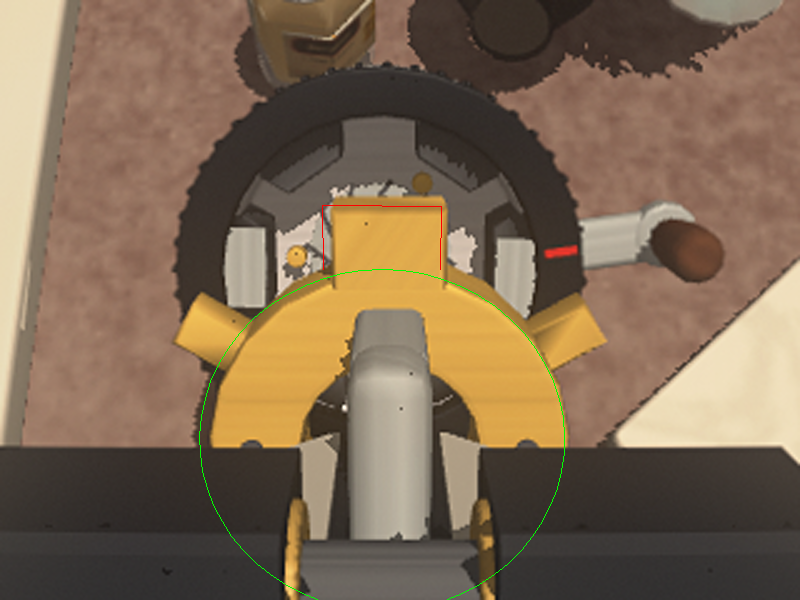

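The carrier is held firmly, with the broad tooth at (333–443, 208). The prediction is slightly off, about 6 px in y and a little closer, so I'll fit the in-hand pose from this picture and check the chamber model in it too.

```bash
cat > g.py <<'E'
from h import *
import pickle
from scipy.optimize import least_squares
y=np.load('ch.npy');C=chR(y[3]);c=y[:3]
w=pickle.load(open('g1.pkl','rb'));q=lambda l:(np.array(l,float)+.5)/2.5-.5+[160,100]
pj=lambda X:((proj(w,X)-[160,100]+.5)*2.5-.5).round()
# dots in the carrier frame from c1
c1=pickle.load(open('c1.pkl','rb'));k=lambda l:np.array(l,float)/4+[214,125]-.4
D=onz(c1,k([[288,320],[521,313]]),.048)-[.3368,-.3094,.048];a=.532
D=D@np.array([[np.cos(a),-np.sin(a),0],[np.sin(a),np.cos(a),0],[0,0,1]])*1000;print('dots',D.round(1))
cam=np.array(robot.read_camera('wrist')['hand_eye'])
def tocam(X): return (np.c_[X,np.ones(len(X))]@np.linalg.inv(cam).T)[:,:3]
K=dict(w);K['R']=np.eye(3);K['t']=np.zeros(3)
def pt(v,L): # carrier mm -> pixel ; v: tx,ty,tz mm, rotvec in tool
    X=(Ro.from_rotvec(v[3:]).apply(np.array(L,float)*[1,-1,-1])+v[:3])/1000
    return proj(K,tocam(X))
th=np.linspace(0,2*np.pi,721);cir=np.c_[33*np.cos(th),33*np.sin(th),0*th+22]
mm=lambda u:u
def res(v):
    o=list((pt(v,[[44,10,22],[44,-10,22]])-q([[333,208],[443,206]])).ravel())
    uv=pt(v,cir);up=uv[uv[:,1]<q([[0,440]])[0,1]]
    for x,s in ((212,-1),(567,1)):
        t=q([[x,430]])[0];i=np.argmin(abs(uv[:,1]-t[1])+1e3*((uv[:,0]-300)*s<0));o.append(uv[i,0]-t[0])
    dd=np.abs(D[:,1]).mean();o+=list((pt(v,[[0,dd,22],[0,-dd,22]])-q([[251,442],[527,442]])).ravel()*.5)
    o.append(pt(v,[[5,6,64],[5,-6,64]])[:,0].mean()-q([[390.5,0]])[0,0])
    return np.array(o+[v[3]/.02,v[4]/.03,v[5]/.02,(v[2]-38)/4])
L=least_squares(res,[1.1,0,37.8,0,0,0]);v=L.x
print('carrier in tool mm',v[:3].round(2),'rot',v[3:].round(4));print(res(v).round(1))
P=lambda x,yy,h:c+C@np.array([x,yy,h])/1000
r=y[5]
print('ring L,R,T pred',pj([P(0,r,10),P(0,-r,10),P(r,0,10)]))
print('tab inner ends L,R', pj([P(20,36.5,5.4),P(15,-36.5,5.4)]),'slot edges',pj([P(36,12,-1),P(36,-12,-1)]))
E
python3 g.py
```

```text
dots [[ -1.2  25.1  -0. ]
 [ -1.2 -25.3  -0. ]]
carrier in tool mm [2.00e-02 1.33e+00 4.27e+01] rot [ 0.0026 -0.0063 -0.0058]
[-0.9 -0.4  1.   0.2 -0.1 -0.   0.5  0.5 -0.4  0.1 -0.1  0.1 -0.2 -0.3
  1.2]
ring L,R,T pred [[175. 274.]
 [585. 276.]
 [381.  64.]]
tab inner ends L,R [[264. 209.]
 [497. 226.]] slot edges [[343. 156.]
 [419. 156.]]
```

```bash
cat > tgt.py <<'E'
from h import *
y=np.load('ch.npy');C=chR(y[3]);c=y[:3]
v=np.array([.02,1.33,42.7,.0026,-.0063,-.0058])
Rc=Ro.from_rotvec(v[3:])
def target(h,dx=0,dy=0):
    Rt=tool(C)*Rc.inv();return c+C@np.array([dx,dy,h])/1000-Rt.apply(v[:3]/1000),Rt
def where():
    P,R,s=state();X=C.T@(P+R.apply(v[:3]/1000)-c)*1000
    print('carrier in chamber mm',X.round(2),'rot',((tool(C)).inv()*R*Rc).as_rotvec().round(4),'F tool',R.inv().apply(s['contact_force']).round(1),'open',round(s['opening']*1000,1),'t',s['time'],'q',s['qpos'].round(2))
E
python3 -c "
from tgt import *
where();p,r=target(45)
rows([(p,r,6)],0,dec=2)"
```

```text
carrier in chamber mm [ -0.97  -3.1  126.4 ] rot [ 0.0024 -0.0092 -0.008 ] F tool [-1.5  0.8  3.4] open 11.6 t 12.625 q [-0.13 -0.08  1.86 -0.31  0.81  2.11]
6 0 0.01 -0.05 1.36 0 0.002 0.001; 0 0.02 -0.06 1.35 -0.001 0.001 0.002; 0 0 -0.05 1.36 0 0.002 0.001; 0 0.01 -0.06 1.36 -0.001 0.001 0.001; 0 0.01 -0.05 1.35 0 0.002 0.002; 0 0 -0.06 1.36 0 0.001 0.001
```

Request:
apply_moves(
  motion="0 0.01 -0.05 1.36 0 0.002 0.001; 0 0.02 -0.06 1.35 -0.001 0.001 0.002; 0 0 -0.05 1.36 0 0.002 0.001; 0 0.01 -0.06 1.36 -0.001 0.001 0.001; 0 0.01 -0.05 1.35 0 0.002 0.002; 0 0 -0.06 1.36 0 0.001 0.001; 0 0 0 0 0 0 0; 0 0 0 0 0 0 0; 0 0 0 0 0 0 0",
)

```text
time: 13.75
tool_pos: [0.5299, -0.0753, 0.2751]
tool_rot: [-3.138, -0.62, -0.528]
contact_force: [0.3, -0.5, -3.6]
opening: 0.0118
grip_force: 30.0
```

```bash
python3 -c "
from tgt import *
import pickle
where();w=cam('wrist');where();cam('top');where();cam('top');where()
save(w,'g2',(140,110,500,380),2.2)
pickle.dump({k:w[k] for k in ('img','R','t','k1','fovy','cx','cy')},open('g2.pkl','wb'))
"
```

```text
carrier in chamber mm [ 0.95  1.26 46.03] rot [0.0019 0.0025 0.0006] F tool [-1.7  0.3  3.3] open 11.8 t 13.75 q [-0.16  0.06  1.92 -0.37  0.6   2.18]
carrier in chamber mm [ 0.89  1.25 46.01] rot [0.0019 0.0024 0.0006] F tool [-1.7  0.3  2.9] open 12.0 t 13.8 q [-0.16  0.06  1.92 -0.37  0.6   2.18]
carrier in chamber mm [ 0.88  1.24 45.99] rot [0.0019 0.0024 0.0006] F tool [-2.2  0.3  3.4] open 11.4 t 13.85 q [-0.16  0.06  1.92 -0.37  0.6   2.18]
carrier in chamber mm [ 0.79  1.2  45.93] rot [0.0018 0.0022 0.0006] F tool [-2.7  0.5  3.4] open 11.7 t 13.9 q [-0.16  0.06  1.92 -0.37  0.6   2.18]
```

View pics/g2.png

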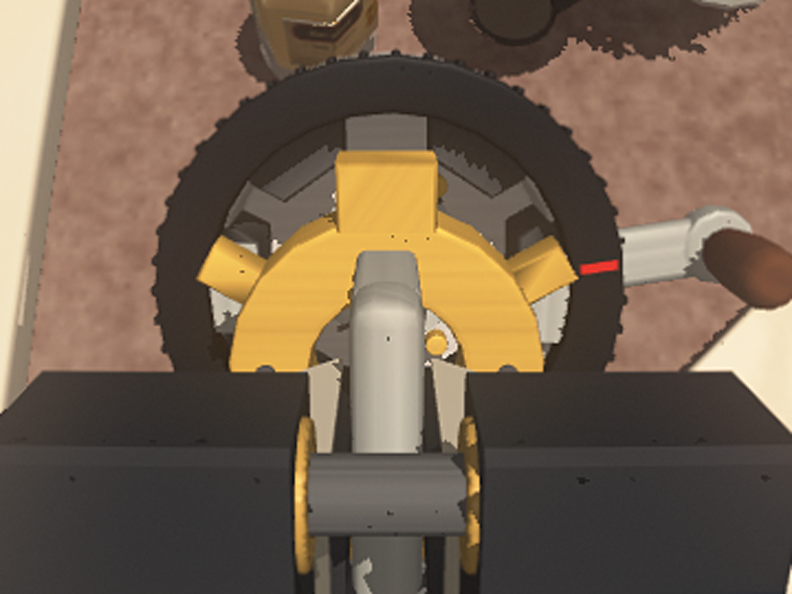

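Tooth centre and slot centre are both at x≈387, so they line up. I'll go down 38 mm first, then in small steps watching the force.

Request:
apply_moves(
  motion="0 -0.04 0.03 0.6 0 0 0; 0 0 0 0.8 0 0 0; 0 0 0 0.8 0 0 0; 0 0 0 0.8 0 0 0; 0 0 0 0.5 0 0 0; 0 0 0 0.3 0 0 0; 0 0 0 0 0 0 0; 0 0 0 0 0 0 0; 0 0 0 0 0 0 0",
)

```text
time: 15.02
tool_pos: [0.5486, -0.0864, 0.2436]
tool_rot: [-3.138, -0.619, -0.528]
contact_force: [-0.3, 0.1, -3.5]
opening: 0.0117
grip_force: 30.0
```

```bash
python3 -c "
from tgt import *
where()"
```

```text
carrier in chamber mm [0.6  0.86 7.77] rot [0.0017 0.0019 0.0005] F tool [-2.3  0.1  2.7] open 11.7 t 15.025 q [-0.18  0.14  1.93 -0.4   0.52  2.21]
```

No contact yet. Correcting slightly and going on down in small steps.

Request:
apply_moves(
  motion="0 -0.04 0.04 0.2 0 0 0; 0 0 0 0.2 0 0 0; 0 0 0 0.2 0 0 0; 0 0 0 0.2 0 0 0; 0 0 0 0 0 0 0; 0 0 0 0 0 0 0",
)

```text
time: 15.78
tool_pos: [0.5521, -0.089, 0.2366]
tool_rot: [-3.138, -0.619, -0.528]
contact_force: [-0.4, 1.3, -3.0]
opening: 0.0116
grip_force: 30.0
```

```bash
python3 -c "
from tgt import *
where()"
```

```text
carrier in chamber mm [ 0.08  0.4  -0.46] rot [0.0015 0.0015 0.0005] F tool [-2.5 -0.9  1.9] open 11.6 t 15.775 q [-0.19  0.15  1.93 -0.41  0.5   2.21]
```

Request:
apply_moves(
  motion="0 0 0 0.2 0 0 0; 0 0 0 0.2 0 0 0; 0 0 0 0.2 0 0 0; 0 0 0 0 0 0 0; 0 0 0 0 0 0 0",
)

```text
time: 16.4
tool_pos: [0.5551, -0.0907, 0.2317]
tool_rot: [-3.138, -0.619, -0.528]
contact_force: [-0.2, -0.4, -2.9]
opening: 0.0117
grip_force: 30.0
```

```bash
python3 -c "
from tgt import *
where()"
```

```text
carrier in chamber mm [ 0.09  0.35 -6.49] rot [0.0015 0.0014 0.0005] F tool [-1.6  0.4  2.4] open 11.7 t 16.4 q [-0.19  0.17  1.93 -0.42  0.49  2.22]
```

Request:
apply_moves(
  motion="0 0 0 0.2 0 0 0; 0 0 0 0.2 0 0 0; 0 0 0 0.2 0 0 0; 0 0 0 0.2 0 0 0; 0 0 0 0 0 0 0; 0 0 0 0 0 0 0",
)

```text
time: 17.15
tool_pos: [0.5591, -0.093, 0.2252]
tool_rot: [-3.138, -0.619, -0.528]
contact_force: [-0.7, -0.0, -4.1]
opening: 0.012
grip_force: 30.0
```

```bash
python3 -c "
from tgt import *
where()"
```

```text
carrier in chamber mm [  0.16   0.36 -14.47] rot [0.0015 0.0014 0.0005] F tool [-2.8  0.4  3. ] open 12.0 t 17.15 q [-0.2   0.18  1.93 -0.42  0.47  2.23]
```

Request:
apply_moves(
  motion="0 0 0 0.2 0 0 0; 0 0 0 0.2 0 0 0; 0 0 0 0 0 0 0; 0 0 0 0 0 0 0",
)

```text
time: 17.65
tool_pos: [0.5611, -0.0942, 0.2219]
tool_rot: [-3.138, -0.619, -0.528]
contact_force: [0.1, -0.0, -3.5]
opening: 0.0119
grip_force: 30.0
```

```bash
python3 -c "
from tgt import *
where()"
```

```text
carrier in chamber mm [  0.2    0.35 -18.5 ] rot [0.0015 0.0014 0.0006] F tool [-2.   0.   2.9] open 11.9 t 17.65 q [-0.2   0.19  1.93 -0.43  0.46  2.23]
```

Request:
apply_moves(
  motion="0 0 0 0.15 0 0 0; 0 0 0 0.15 0 0 0; 0 0 0 0 0 0 0; 0 0 0 0 0 0 0",
)

```text
time: 18.15
tool_pos: [0.5626, -0.0951, 0.2197]
tool_rot: [-3.138, -0.619, -0.528]
contact_force: [-2.9, 0.6, 0.2]
opening: 0.0117
grip_force: 30.0
```

```bash
python3 -c "
from tgt import *
where()"
```

```text
carrier in chamber mm [  0.34   0.33 -21.26] rot [0.0015 0.0017 0.0005] F tool [-2.2  1.  -1.8] open 11.7 t 18.15 q [-0.2   0.2   1.93 -0.43  0.46  2.24]
```

Contact with the pins at about 4.5 N and the depth of the seat, so it is meshed. One more millimetre, then release and back off.

Request:
apply_moves(
  motion="0 0 0 0.1 0 0 0; 0 0 0 0 0 0 0; 0 0 0 0 0 0 0; 25 0 0 0 0 0 0; 25 0 0 0 0 0 0; 25 0 0 0 0 0 0; 25 0 0 0 0 0 0; 25 0 0 0 0 0 0",
)

```text
time: 19.15
tool_pos: [0.5632, -0.0954, 0.2187]
tool_rot: [-3.138, -0.619, -0.528]
contact_force: [0.7, 0.3, 0.1]
opening: 0.0229
grip_force: 0.0
```

```bash
python3 -c "
from tgt import *
where()"
```

```text
carrier in chamber mm [  0.29   0.36 -22.47] rot [0.0015 0.0015 0.0006] F tool [ 0.5 -0.6  0.2] open 22.9 t 19.15 q [-0.2   0.2   1.93 -0.44  0.45  2.24]
```

Request:
apply_moves(
  motion="30 0 0 -0.5 0 0 0; 30 0 0 -1.5 0 0 0; 40 0 0 -3 0 0 0; 45 0 0 -3 0 0 0; 45 0 0 -3 0 0 0; 45 0 0 0 0 0 0; 45 0 0 0 0 0 0",
)

```text
time: 20.02
tool_pos: [0.5076, -0.0634, 0.3081]
tool_rot: [-3.138, -0.619, -0.528]
contact_force: [0.7, 0.5, -1.0]
opening: 0.0413
grip_force: 0.0
```

```bash
python3 -c "
from tgt import *
import pickle
where();w=cam('wrist')
F=2.5;a0,b0=170,100
im=cv2.resize(w['img'][b0:b0+220,a0:a0+310],None,fx=F,fy=F,interpolation=cv2.INTER_CUBIC)[:,:,::-1].copy()
def dr(L,col):
    uv=(proj(w,c+np.array(L)/1000@C.T)-[a0,b0]+.5)*F-.5;cv2.polylines(im,[np.round(uv).astype(int)],False,col,1)
a=np.linspace(0,2*np.pi,60)
for s in (1,-1): dr([[s*33,10,3.5],[s*44,10,3.5],[s*44,-10,3.5],[s*33,-10,3.5]],(0,0,255))
dr(np.c_[33*np.cos(a),33*np.sin(a),0*a+3.5],(0,255,0))
t=-np.radians(80)-y[6]
for h in (48,):dr(np.c_[8*np.cos(a)+90*np.cos(t),8*np.sin(a)+90*np.sin(t),0*a+h],(255,0,255))
cv2.imwrite('pics/g3.png',im)
"
```

```text
carrier in chamber mm [-0.92  0.44 87.51] rot [0.0017 0.0014 0.0004] F tool [-0.3 -0.8  1. ] open 41.3 t 20.025 q [-0.14 -0.01  1.9  -0.34  0.7   2.16]
```

View pics/g3.png

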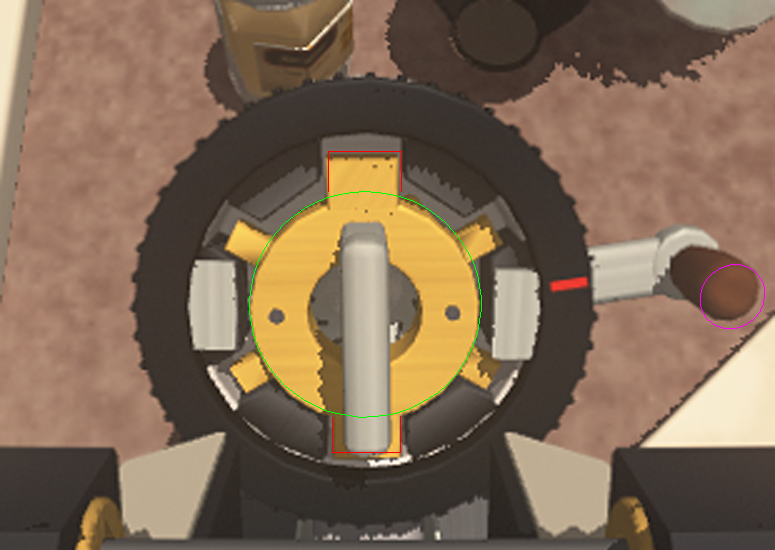

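The carrier is seated and meshed, matching the outline; the knob top is at (727,290). Now the lever: plan the turn and the approach.

```bash
cat > lev.py <<'E'
from h import *
y=np.load('ch.npy');C=chR(y[3]);c=y[:3]
def kn(phi,h,r=90): # tool pose at ring angle phi; tool x towards axis
    t=-np.radians(80)-phi
    p=c+C@np.array([r*np.cos(t),r*np.sin(t),h])/1000
    return p,tool(C)*Ro.from_rotvec([0,0,-(t+np.pi)])
def at():
    P,R,s=state();X=C.T@(P-c)*1000
    t=np.arctan2(X[1],X[0]);print('r',np.hypot(*X[:2]).round(1),'phi',(-t-np.radians(80))%(2*np.pi),'h',X[2].round(1),'F tool',R.inv().apply(s['contact_force']).round(1),'open',s['opening'],s['time'],s['qpos'].round(2))
E
python3 - <<'E'
from lev import *
at()
P,R=rows([(*kn(y[6],90),12)],45)
P,R=rows([(*kn(y[6],18),5)],45,(P,R))
E
```

```text
r 2.3 phi 2.5758447643541595 h 129.7 F tool [0.8 0.4 0. ] open 0.0413375479671024 20.075 [-0.14 -0.01  1.9  -0.34  0.7   2.16]
12 45 0.1 0.8 0.3 0.001 0 -0.143; 45 0 0.7 0.4 0 -0.001 -0.143; 45 -0.1 0.8 0.3 0.001 0 -0.144; 45 -0.2 0.7 0.3 0 0 -0.143; 45 -0.3 0.7 0.4 0.001 -0.001 -0.143; 45 -0.4 0.7 0.3 0 0 -0.143; 45 -0.5 0.6 0.3 0.001 0 -0.143; 45 -0.5 0.5 0.4 0 0 -0.143; 45 -0.7 0.4 0.3 0.001 -0.001 -0.144; 45 -0.7 0.3 0.3 0.001 0 -0.143; 45 -0.7 0.3 0.3 0 0 -0.143; 45 -0.8 0.1 0.4 0.001 -0.001 -0.143
5 45 0 0 1.4 0 0 0; 45 0 0 1.5 0 0 0; 45 0 0 1.4 0 0 0; 45 0 0 1.4 0 0 0; 45 0 0 1.5 0 0 0
```

Request:
apply_moves(
  motion="45 0.1 0.8 0.3 0.001 0 -0.143; 45 0 0.7 0.4 0 -0.001 -0.143; 45 -0.1 0.8 0.3 0.001 0 -0.144; 45 -0.2 0.7 0.3 0 0 -0.143; 45 -0.3 0.7 0.4 0.001 -0.001 -0.143; 45 -0.4 0.7 0.3 0 0 -0.143; 45 -0.5 0.6 0.3 0.001 0 -0.143; 45 -0.5 0.5 0.4 0 0 -0.143; 45 -0.7 0.4 0.3 0.001 -0.001 -0.144; 45 -0.7 0.3 0.3 0.001 0 -0.143; 45 -0.7 0.3 0.3 0 0 -0.143; 45 -0.8 0.1 0.4 0.001 -0.001 -0.143; 45 0 0 0 0 0 0; 45 0 0 0 0 0 0",
)

```text
time: 21.82
tool_pos: [0.4926, -0.1598, 0.2832]
tool_rot: [2.535, 0.079, 1.163]
contact_force: [0.3, 0.3, 0.2]
opening: 0.0413
grip_force: 0.0
```

```bash
python3 - <<'E'
from lev import *
at()
P,R=rows([(*kn(y[6],18),5)],45,dec=2)
w=cam('wrist');p=w
for d in robot.search_frame('lever_knob',w)[:2]:print(d['score'],(C.T@(d['centre']-c)*1000).round(1))
E
```

```text
r 90.2 phi 0.02928602970054639 h 89.8 F tool [ 0.4  0.3 -0. ] open 0.04125560073319053 21.825 [-0.43 -0.    1.96 -0.1   0.58  0.02]
5 45 0 -0.01 1.44 0 0 -0.001; 45 0.01 0 1.43 0 0 0; 45 0 -0.01 1.44 0 0 -0.001; 45 0.01 -0.01 1.43 0 0 -0.001; 45 0 -0.01 1.44 0 0 0
0.65 [ -2.1 -27.9  17.7]
```

Request:
apply_moves(
  motion="45 0 -0.01 1.44 0 0 0; 45 0 0 1.43 0 0 0; 45 0 0 1.44 0 0 0; 45 0 0 1.43 0 0 0; 45 0 0 1.44 0 0 0; 45 0 0 0 0 0 0; 0 0 0 0 0 0 0; 0 0 0 0 0 0 0; 0 0 0 0 0 0 0; 0 0 0 0 0 0 0; 0 0 0 0 0 0 0",
  force=15,
)

```text
time: 23.3
tool_pos: [0.5286, -0.1804, 0.2256]
tool_rot: [2.533, 0.081, 1.166]
contact_force: [-1.2, 0.7, 4.5]
opening: 0.0157
grip_force: 15.0
```

```bash
python3 - <<'E'
from lev import *
at()
def arc(a,b,n,S):
    for i in range(1,n+1): S=rows([(*kn(a+(b-a)*i/n,18),1)],0,S,dec=2)
    return S
P0,R0,s=state();S=(P0,R0)
t=np.arange(1,2)
import io,contextlib
def arcs(a,b,n,S):
    o=[]
    for i in range(1,n+1):
        f=io.StringIO()
        with contextlib.redirect_stdout(f): S=rows([(*kn(a+(b-a)*i/n,18),1)],0,S,dec=2)
        o.append(f.getvalue().strip()[2:])
    print(n,'; '.join(o));return S
S=arcs(y[6],.85,8,S);S=arcs(.85,1.64,9,S)
E
```

```text
r 90.3 phi 0.01928276224675418 h 18.9 F tool [-0.2  1.5 -4.5] open 0.01573305687272839 23.3 [-0.44  0.15  1.98 -0.12  0.41  0.03]
8 0 0.08 -1.05 0.08 0.002 0 0.102; 0 0.05 -0.91 0 0 0 0.102; 0 0.04 -0.92 0 0 0 0.102; 0 0.05 -0.92 0 0 0 0.102; 0 0.05 -0.91 0 0 0 0.102; 0 0.04 -0.92 0 0 0 0.102; 0 0.05 -0.92 0 0 0 0.102; 0 0.05 -0.91 0 0 0 0.102
9 0 0.03 -0.79 0 0 0 0.088; 0 0.04 -0.79 0 0 0 0.088; 0 0.03 -0.79 0 0 0 0.088; 0 0.03 -0.79 0 0 0 0.087; 0 0.04 -0.79 0 0 0 0.088; 0 0.03 -0.79 0 0 0 0.088; 0 0.04 -0.79 0 0 0 0.088; 0 0.03 -0.79 0 0 0 0.087; 0 0.04 -0.79 0 0 0 0.088
```

Knob pinched at 15.7 mm. Swinging the lever in two stages.

Request:
apply_moves(
  motion="0 0.08 -1.05 0.03 0 0 0.102; 0 0.05 -0.91 0 0 0 0.102; 0 0.04 -0.92 0 0 0 0.102; 0 0.05 -0.92 0 0 0 0.102; 0 0.05 -0.91 0 0 0 0.102; 0 0.04 -0.92 0 0 0 0.102; 0 0.05 -0.92 0 0 0 0.102; 0 0.05 -0.91 0 0 0 0.102; 0 0 0 0 0 0 0",
  force=20,
)

```text
time: 24.42
tool_pos: [0.4883, -0.1346, 0.1854]
tool_rot: [2.641, -0.366, 0.471]
contact_force: [-2.5, 3.0, 4.3]
opening: 0.0153
grip_force: 20.0
```

```bash
python3 - <<'E'
from lev import *
at()
E
```

```text
r 89.5 phi 0.8559983040727783 h 19.0 F tool [ 0.7 -1.3 -5.7] open 0.015297413612702553 24.425 [-0.36  0.12  2.14 -0.33  0.28  1.12]
```

The wrist joint q5 is at its 0.28 limit, so the tool needs to stand more upright. Since the pinch is tangential, I can tilt about the pinch axis at the knob without letting go.

```bash
cat >> lev.py <<'E'
import io,contextlib
def knt(phi,b,hg=39,r=90):
    p,R=kn(phi,hg,r);R=R*Ro.from_rotvec([0,-b,0]);return p+R.apply([0,0,.019]),R
def seq(L,g=0,S=None):
    o=[]
    if S is None: P,R,_=state();S=(P,R)
    for a in L:
        f=io.StringIO()
        with contextlib.redirect_stdout(f): S=rows([(*knt(*a),1)],g,S,dec=2)
        o.append(f.getvalue().strip()[2:])
    print(len(o),'; '.join(o));return S
E
python3 - <<'E'
from lev import *
S=seq([(.856,.1),(.856,.2),(.856,.3)])
S=seq([(.856+.784*i/10,.3+.015*i) for i in range(1,11)],0,S)
print(S[1].as_matrix()[:,2].round(2))
E
```

```text
3 0 -0.24 0 -0.11 0 -0.1 0.008; 0 -0.19 0 -0.01 0 -0.1 0; 0 -0.19 0 -0.01 0 -0.1 0
10 0 0 -0.75 -0.01 0.024 -0.015 0.075; 0 0 -0.76 -0.01 0.025 -0.015 0.074; 0 0 -0.75 -0.01 0.026 -0.015 0.074; 0 0 -0.76 -0.01 0.027 -0.015 0.073; 0 0 -0.76 -0.01 0.028 -0.015 0.074; 0 0 -0.76 -0.01 0.029 -0.015 0.072; 0 0 -0.76 -0.01 0.031 -0.015 0.073; 0 -0.01 -0.77 -0.01 0.031 -0.015 0.072; 0 0 -0.76 -0.01 0.032 -0.015 0.071; 0 0 -0.77 -0.02 0.034 -0.015 0.071
[ 0.12 -0.12 -0.99]
```

Request:
apply_moves(
  motion="0 -0.24 0 -0.11 0 -0.1 0.008; 0 -0.19 0 -0.01 0 -0.1 0; 0 -0.19 0 -0.01 0 -0.1 0; 0 0 0 0 0 0 0",
)

```text
time: 24.92
tool_pos: [0.4826, -0.1372, 0.1849]
tool_rot: [2.677, -0.101, 0.322]
contact_force: [-4.0, 0.3, 9.4]
opening: 0.0156
grip_force: 20.0
```

```bash
python3 - <<'E'
from lev import *
at();P,R,s=state();print(P.round(4),knt(.856,.3)[0].round(4),(knt(.856,.3)[1].inv()*R).as_rotvec().round(3))
E
```

```text
r 95.5 phi 0.8491227485125263 h 20.7 F tool [-2.7  3.  -9.4] open 0.0156434925220613 24.925 [-0.21  0.22  1.93 -0.54  0.73  1.42]
[ 0.4826 -0.1372  0.1849] [ 0.4823 -0.1366  0.1847] [-0.    -0.001 -0.002]
```

Tilt reached with q5 at 0.73 and gentle forces. Completing the swing.

Request:
apply_moves(
  motion="0 0 -0.75 -0.01 0.024 -0.015 0.075; 0 0 -0.76 -0.01 0.025 -0.015 0.074; 0 0 -0.75 -0.01 0.026 -0.015 0.074; 0 0 -0.76 -0.01 0.027 -0.015 0.073; 0 0 -0.76 -0.01 0.028 -0.015 0.074; 0 0 -0.76 -0.01 0.029 -0.015 0.072; 0 0 -0.76 -0.01 0.031 -0.015 0.073",
)

```text
time: 25.8
tool_pos: [0.4801, -0.0883, 0.1674]
tool_rot: [2.948, -0.176, -0.205]
contact_force: [-3.2, -2.8, 6.8]
opening: 0.0155
grip_force: 20.0
```

```bash
python3 - <<'E'
from lev import *
at();P,R,s=state();p,q=knt(1.405,.405);print(((P-p)*1000).round(1),(q.inv()*R).as_rotvec().round(3))
seq([(1.48,.42),(1.56,.43),(1.63,.44)])
E
```

```text
r 97.3 phi 1.394323377014773 h 21.5 F tool [-1.3  4.7 -6.4] open 0.015511707513304008 25.8 [-0.21  0.26  1.85 -0.25  0.86  1.73]
[-0.1 -1.   0.3] [0.001 0.    0.002]
3 0 -0.02 -0.84 0 0.029 -0.015 0.067; 0 0.01 -0.78 -0.01 0.033 -0.01 0.073; 0 0 -0.68 -0.01 0.029 -0.01 0.063
```

Request:
apply_moves(
  motion="0 -0.02 -0.84 0 0.029 -0.015 0.067; 0 0.01 -0.78 -0.01 0.033 -0.01 0.073; 0 0 -0.68 -0.01 0.029 -0.01 0.063; 0 0 0 0 0 0 0; 0 0 0 0 0 0 0",
)

```text
time: 26.42
tool_pos: [0.4868, -0.0663, 0.164]
tool_rot: [3.075, -0.168, -0.413]
contact_force: [-2.3, 0.8, 6.8]
opening: 0.0157
grip_force: 20.0
```

```bash
python3 - <<'E'
from lev import *
at()
E
```

```text
r 98.1 phi 1.6329731746387568 h 21.8 F tool [-1.2  0.7 -7.1] open 0.015736079488457615 26.425 [-0.23  0.28  1.83 -0.12  0.89  1.83]
```

The lever is at about 1.63 rad. Releasing and retreating.

Request:
apply_moves(
  motion="45 0 0 0 0 0 0; 45 0 0 0 0 0 0; 45 0 0 0 0 0 0; 45 0 0 0 0 0 0; 45 0 0 -1 0 0 0; 45 0 0 -2 0 0 0; 45 -0.5 0 -3 0 0 0; 45 -1 0 -4 0 0 0; 45 -1 0 -4 0 0 0; 45 0 0 0 0 0 0; 45 0 0 0 0 0 0",
)

```text
time: 27.8
tool_pos: [0.4466, -0.0381, 0.2971]
tool_rot: [3.073, -0.167, -0.414]
contact_force: [0.9, 0.8, -0.9]
opening: 0.041
grip_force: 0.0
```

```bash
python3 - <<'E'
from lev import *
at();w=cam('wrist')
o=proj(w,c)[0].astype(int);print(o)
a,b=max(o[0]-150,0),max(o[1]-110,0);save(w,'end',(a,b,a+300,b+225),2.5)
E
```

```text
r 61.6 phi 1.639130664033879 h 158.8 F tool [ 0.3 -1.1  0.9] open 0.04098492917931528 27.8 [-0.18  0.07  1.69 -0.11  1.23  1.84]
[314  35]
```

View pics/end.png

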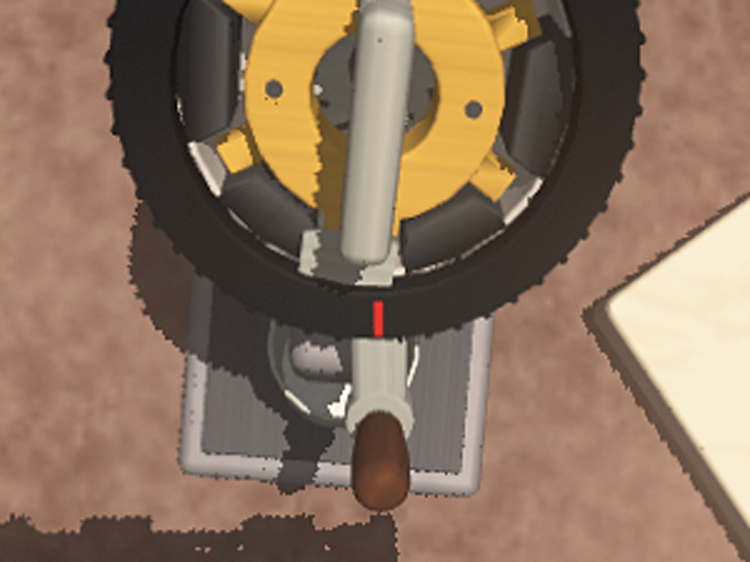

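The lever is at the front, with the knob at (380,460) and the tab covering the front broad tooth at (350,258). The carrier is seated and the gripper is clear, so I'm handing in.

```bash
python3 -c "
from cell import robot
print(robot.hand_in())"
```

```text
the job is handed in; nothing more can be done
None
```

The brass burr carrier is meshed and seated in the chamber, the lock lever is swung to about 1.63 rad (stop at 1.65) and released, and the job was handed in at about 28 s; the hand-in returned no verdict.

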